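# Bring the bench clamp down on the boards

## Task

Bring the bench clamp down on the boards with its three black controls, in this order: push the raised end of the oblong rocker fully down, push the square latch key fully in, then push the large round mushroom button fully down and keep it down with your fingertips - finish while still holding it there. Do not touch the clamp press itself, and leave the things lying about where they are: nothing is to be picked up or shoved aside.

Things in the scene. Friction and masses are not known exactly. Their poses are not given: they have to be found in the camera images.
- rocker_raised_end (a point): Pressing point on the raised end of the isolator rocker, a black oblong seesaw paddle 64 mm long and 34 mm wide, on a grey housing (104 x 76 x 45 mm, fixed to the worktop). The point lies on the paddle's upper face, on its centre line, 24 mm from the pivot and 8 mm in from the tip. At the start this end is raised, about 63 mm above the worktop; the opposite end is low. Pushed down there it sinks about 12 mm (to about 51 mm) and stays. The point moves with the paddle.
- rocker (a joint): Tilt of the rocker: 0 = off (this end raised), 0.52 rad = on (this end fully down, hard stop). It has friction only, about 2.5 N at the pressing point, and stays where it is left.
- rocker_box: The grey housing of the rocker, 104 x 76 x 45 mm, fixed to the worktop; origin at the centre of its underside; the rocker's pivot lies over the origin, and the raised end lies towards the housing's own +x (the side with the cable gland).
- latch_top (a point): Centre of the top face of the latch key, a black square plunger 28 x 28 mm on a grey housing (90 x 76 x 45 mm, fixed to the worktop). The top is 61 mm above the worktop at the start. Pushed straight down it sinks 9 mm and stays in. The point moves with the key.
- latch (a joint): Travel of the square latch key: 0 = out, 0.009 m = fully in (hard stop). Friction only, about 2.5 N; it stays where it is left.
- latch_box: The grey housing of the latch key, 90 x 76 x 45 mm; origin at the centre of its underside, under the key.
- palm_top (a point): Centre of the top of the hold-to-run button, a black round mushroom button 54 mm across with a slightly domed top, on a grey housing (90 x 80 x 45 mm, fixed to the worktop). The top is 73 mm above the worktop when out and sinks 10 mm when fully down. The point moves with the button.
- palm (a joint): Travel of the round hold-to-run button: 0 = out, 0.010 m = fully down (hard stop). A spring pushes it back: about 2 N to start it, 7 N to keep it down; let go, it comes up again.
- palm_box: The grey housing of the round button, 90 x 80 x 45 mm; origin at the centre of its underside, under the button.
- ram (a joint): Travel of the clamp press's ram: 0 = up, 0.030 m = foot down on the boards. It follows the round button, three times its travel, and is not to be touched.
- press: The clamp press, a grey C-frame on a 140 x 90 mm base plate, 250 mm high, fixed at the right rear of the worktop with two wooden boards (the lower one 120 mm long across the press) under its ram; origin at the centre of its underside. Keep clear of it.
- tape_measure: Bystander: a tape measure in its case, 64 x 89 x 33 mm; loose; origin at the centre of its underside.
- masking_tape: Bystander: a roll of tape lying flat, 90 mm across, 25 mm high; loose; origin at the centre of its underside.
- nail_tin: Bystander: a round tin with a lid, 73 mm across, 60 mm high; loose; origin at the centre of its underside.
- sanding_block: Bystander: a sanding block, 66 x 110 x 33 mm; loose; origin at the centre of its underside.

How it is judged:
By the outcome, as a careful person would: the job done as asked, in the order asked, and still so for the second after the job is handed in, while the arm keeps its last pose, push and grip.
It also fails if it takes over 40 s, if anything falls off the work surface, if the arm or the gripper's body presses on something with over 40 N, if the wrist force passes 120 N, or if a joint passes its speed limit or range.

## Robot

A 6-joint arm with a two-finger parallel gripper is mounted at the origin on a cart in front of the work surface, level with it; the furniture and walls round the work are solid. World frame = base frame: x ahead of the robot, y to its left, z up, the work surface at z = 0. Lengths are in mm, angles in rad, forces in N, time in s.
With the tool pointing down it reaches from about 350 to 975 mm from the base axis. Payload 7.1 kg.
Tool frame: the origin (TCP) lies at the very end of the fingers, on their centre line; the grasp point (between the pads) lies 19 mm behind it (ctrl.tcp_to_grasp is the distance from the TCP to the grasp point, in mm); z points along the fingers, x is the direction in which the jaws open and shut, and the axes are right-handed (so a half turn about z gives the same grasp; the last joint's range is limited). The gripper opens to 88 mm and grips with 3 to 60 N. Pads are 20 mm wide; open, the fingers measure 115 mm over their backs; the gripper's body (75 mm by 178 mm) begins 61 mm behind the grasp point.
Start: joints at [-1.172, 0.423, 1.63, -0, 1.089, -0.019], TCP at [253.609, -571.215, 222.675] pointing down, gripper open.
Joint ranges: [-3, 3], [-0.9, 2.11], [0.09, 2.58], [-1.31, 4.45], [0.11, 2.69], [-2.54, 2.54]. Speed limits (rad/s): [2.39, 2.39, 3.01, 3.14, 3.14, 3.14].

## Interface

Orientations are given as a rotation vector (axis times angle).
In Python, from workcell import get_obs, viewer, ctrl, masks_of gives the robot as it stands. The module is installed in compiled form; this text tells all that it offers.
- The arm moves only by the shell command python3 -m inch 'ROWS'. ROWS is JSON, a list of rows, each an object of numbers: "tx", "ty", "tz": the shift along the tool's x, y, z in cm; "ax", "ay", "az": the turn, a rotation vector about the tool's x, y, z in degrees; "jaw": the opening, from 0 (shut) to 1 (fully open). In form: [{"tx": .., "ty": .., "tz": .., "ax": .., "ay": .., "az": .., "jaw": ..}, ...]. A call has 1 to 12 rows; each row shifts and turns the commanded pose from where the row before left it, along the tool's axes as they then stand; what a row does not reach is not made up. A row lasts 1/8 s, in which the tool goes at most 62.5 mm and 10.7 degrees, less where a joint would pass 70% of its speed; a pose out of reach is approached as far as the arm can. A call is refused whole if a number of a shift passes 6.25 or a number of a turn 10.7, either way. A call with a gripper value outside its range is refused whole. The fingers move at their own pace and stop on an object; the grip force is fixed at half the most. Time passes only in rows, so rows that do not move let the fingers close. It gives the time, the measured TCP pose, the force and the opening at its end, in the units of the state.
- get_obs(): the state, without advancing time (a new reading comes with each control period).
- viewer.get_image(name): name is "scene" or "top"; returns (picture, depth): 400x640x3 uint8, red, green, blue; 400x640 float32, mm along the optical axis (not along the pixel's ray), 0 where there is no reading.
- viewer.get_calibration(name): a dict with "fx", "fy", "cx", "cy" (pixels), "rvec" (rotation vector, rad) and "tvec" (3), from world to camera coordinates, as OpenCV has them. Camera axes: x right, y down, z forward; pixel columns grow to the right and rows downward; lengths in mm; the calibration is good to about 2 mm. A picture is of the moment at which its call begins. get_calibration takes no time and is no camera call.
- ctrl.close_job(): hands the job in, once; it reports no verdict.
Trained networks look in the newest picture that a camera, given by its name, has taken for a name from the list of things; names that differ only in an ending like _2 or _b are one class to them, and where a whole thing is asked for, a point or a joint stands for the part that bears it (a point fixed in the world has none). Each returns a list of dicts, best first, with "score" (0 to 1); they miss things now and then, are a little off and sometimes report something else, mostly with a low value. They report only what shows in the picture. A call takes as long as a camera call.
- masks_of(camera, thing): "pixels" (400x640 bool, what is visible of it) and "location" ([column, row] in pixels, amid what is visible of it).
The state is a dict: "t": time; "qpos": joint angles; "qvel": joint speeds; "joint_torque": joint torques, N m; "ee_pos": TCP position; "orientation": TCP orientation; "ft_force": force on the tool from outside, world axes, zero at the start; "moment": the same for the moment, N m; "width": finger opening in mm.
Only numpy, scipy, OpenCV 4.12 (cv2) and the standard library are available. Lean on these libraries where they do the work, as an engineer would, in place of code of your own. Each camera call takes 0.05 s, during which the arm holds its last target. There are 200 camera calls.

## Working session

There is one attempt and no reset: what is moved stays moved. The work goes in short steps, Python scripts to look and compute and a shell command to move; the robot and the scene stay as the last step left them, time stands still between calls to the robot, and variables do not carry over. Pictures are saved under pics/ and viewed, about 8 in all and at most 12, crops included, and the job is handed in when it is done.

```bash
mkdir -p pics
cat > h.py <<'E'
import numpy as np, cv2
from workcell import get_obs, viewer, ctrl, masks_of
def pts(cam, mask, depth):
    c=viewer.get_calibration(cam); R=cv2.Rodrigues(np.array(c["rvec"],float))[0]; t=np.array(c["tvec"],float).ravel()
    v,u=np.nonzero(mask&(depth>0)); z=depth[v,u]
    P=np.c_[(u-c["cx"])/c["fx"]*z,(v-c["cy"])/c["fy"]*z,z]
    return (P-t)@R
E
python3 - <<'E'
from h import *
o=get_obs(); print({k:np.round(o[k],3) for k in("t","ee_pos","orientation","ft_force","width")})
for cam in("top","scene"):
    im,d=viewer.get_image(cam); cv2.imwrite(f"pics/{cam}0.png",im[:,:,::-1])
    for n in["rocker_raised_end","rocker_box","latch_top","latch_box","palm_top","palm_box","press","tape_measure","masking_tape","nail_tin","sanding_block"]:
        for r in masks_of(cam,n)[:2]:
            P=pts(cam,r["pixels"],d)
            if len(P)<5: continue
            q=P[P[:,2]>np.percentile(P[:,2],98)-12] 
            rc=cv2.minAreaRect(q[:,:2].astype(np.float32))
            print(cam,n,round(r["score"],2),np.round(r["location"]),len(P),"med",np.round(np.median(P,0)),"zmax",round(np.percentile(P[:,2],98)),"rect",[np.round(x,1) for x in rc])
E
```

```text
{'t': np.float64(0.0), 'ee_pos': array([ 253.386, -570.728,  221.9  ]), 'orientation': array([-2.633e+00,  1.712e+00,  2.000e-03]), 'ft_force': array([ 0.162, -0.618,  0.12 ]), 'width': np.float64(87.984)}
top rocker_raised_end 0.83 [347. 236.] 441 med [457. -32.  57.] zmax 65 rect [array([458.1, -32.8]), array([33.9, 62.9]), np.float64(83.0)]
top rocker_box 0.59 [342. 240.] 1473 med [456. -31.  47.] zmax 63 rect [array([456.7, -32. ]), array([44.2, 67.1]), np.float64(80.8)]
top latch_box 0.56 [208. 229.] 1397 med [487. 288.  46.] zmax 62 rect [array([490.6, 294.8]), array([37.6, 38. ]), np.float64(76.8)]
top palm_top 0.35 [208. 223.] 147 med [488. 292.  61.] zmax 65 rect [array([488.3, 292.6]), array([27.6, 27.4]), np.float64(83.6)]
top palm_box 0.74 [268. 195.] 1325 med [555. 150.  46.] zmax 75 rect [array([560.4, 152. ]), array([49.5, 50.8]), np.float64(89.7)]
top palm_box 0.46 [346. 234.] 403 med [457. -32.  57.] zmax 65 rect [array([458.1, -32.6]), array([33.4, 62.9]), np.float64(83.0)]
top press 0.83 [419. 163.] 3671 med [ 608. -196.   74.] zmax 247 rect [array([ 607.2, -207.6]
[... 1800 characters left out ...]
t64(89.6)]
scene tape_measure 0.88 [318. 265.] 766 med [419. 142.  31.] zmax 36 rect [array([425.4, 138.8]), array([64. , 67.3]), np.float64(23.4)]
scene masking_tape 0.55 [319. 183.] 684 med [630. -16.  24.] zmax 29 rect [array([635.4, -15.8]), array([88.7, 85.1]), np.float64(76.9)]
scene nail_tin 0.56 [418. 199.] 910 med [ 425. -176.   58.] zmax 63 rect [array([ 432.3, -187.7]), array([71.8, 72.8]), np.float64(11.3)]
scene sanding_block 0.71 [201. 232.] 1312 med [649. 332.  31.] zmax 36 rect [array([659.9, 328.2]), array([109.9,  67.8]), np.float64(89.4)]
scene sanding_block 0.42 [321. 172.] 757 med [633. -15.  24.] zmax 29 rect [array([637.4, -16.4]), array([89.9, 90.9]), np.float64(4.0)]
```

Run:
```python
from h import *
for cam in("top","scene"):
    im,d=viewer.get_image(cam)
    m=[r for r in masks_of(cam,"rocker_raised_end") if r["score"]>.6][0]["pixels"]
    P=pts(cam,m,d); c,s=P[:,:2].mean(0),P[:,:2]-P[:,:2].mean(0)
    w=np.linalg.svd(s,full_matrices=False)[2][0]; k=s@w
    print(cam,c,"axis",w,"slope",np.polyfit(k,P[:,2],1),"ext",k.min(),k.max())
    if cam=="top": pa=np.hstack([cv2.resize(im[130:290,150:470],None,fx=2.4,fy=2.4)]);cv2.imwrite("pics/a.png",pa[:,:,::-1])
```

```text
top [456.80977392 -32.02469942] axis [-0.99083644  0.13506717] slope [-0.19990119 57.29414104] ext -31.89302331570456 31.05931313567382
scene [454.26235077 -32.10405488] axis [-0.99338941  0.11479322] slope [-0.19325868 56.6709375 ] ext -32.951952075753205 30.505832919042327
```

View pics/scene0.png

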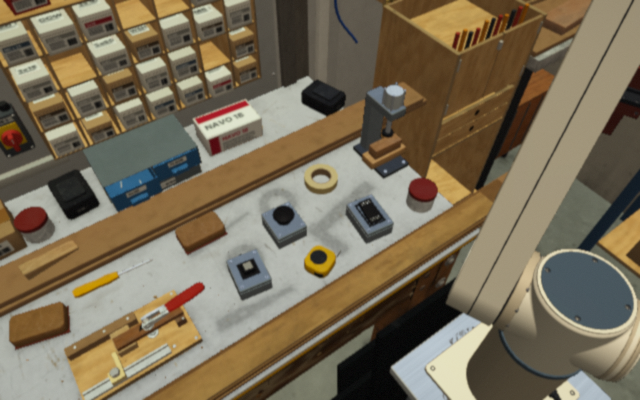

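View pics/a.png

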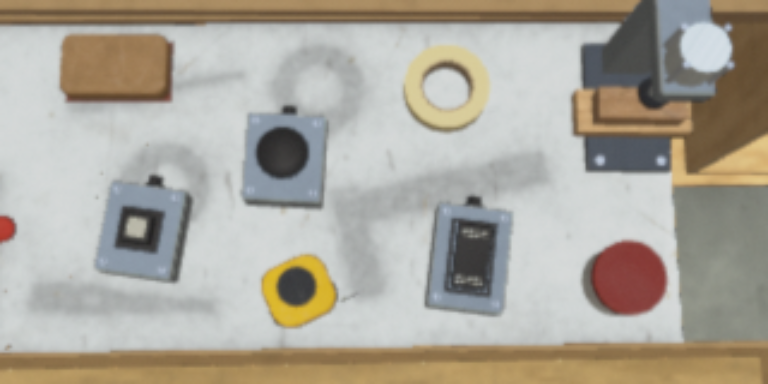

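The scene shows the rocker box at about (369,215), latch (249,270), mushroom (284,218), press (385,130), tin (421,193), tape measure (320,260) and masking tape (320,179). The top crop agrees, and the cable glands are on the far (+x) side. The raised rocker end is at about (479,-35,63), the latch at (487,293,61) and the mushroom at (558,152,73). All the heights match the text.

```bash
python3 -m inch '[{"tx":-3.32,"ty":-3.53,"jaw":0},{"tx":-3.32,"ty":-3.53,"jaw":0},{"tx":-3.32,"ty":-3.53,"jaw":0},{"tx":-3.32,"ty":-3.53,"jaw":0},{"tx":-3.32,"ty":-3.53,"jaw":0},{"tx":-3.32,"ty":-3.53,"jaw":0},{"tx":-3.32,"ty":-3.53,"jaw":0},{"tx":-3.32,"ty":-3.53,"jaw":0},{"tx":-3.32,"ty":-3.53,"jaw":0},{"tx":-3.32,"ty":-3.53,"jaw":0},{"tx":-3.32,"ty":-3.53,"jaw":0},{"tx":-3.32,"ty":-3.53,"jaw":0}]'
python3 -m inch '[{"az":10.3,"tz":2.5,"jaw":0},{"az":10.3,"tz":3,"jaw":0},{"az":10.3,"tz":3,"jaw":0},{"tz":2.5,"jaw":0},{"jaw":0}]'
cat >> h.py <<'E'
def rel(x,y):
    o=get_obs(); R=cv2.Rodrigues(np.array(o["orientation"]))[0]; p=np.array(o["ee_pos"])
    print("t",o["t"],"p",p.round(1),"F",np.round(o["ft_force"],1),"w",o["width"],"tool cm",(R.T@(np.array([x,y,p[2]])-p)/10).round(2),"xax",R[:,0].round(3),"z",R[:,2].round(3),"q",np.round(o["qpos"],2))
E
python3 -c "from h import *; rel(480,-35)"
```

```text
t 1.4 p [ 253.6 -571.2  222.7] F [ 0.3  0.4 -1. ] w 87.67235798352938 tool cm [-39.82 -42.45  -0.  ] xax [ 0.406 -0.914  0.   ] z [-0. -0. -1.] q [-1.17  0.42  1.63 -0.    1.09 -0.02]$[0]: bad value
$[0]: bad value
```

```bash
python3 -m inch '[{"tx":-3.32,"ty":-3.53,"tz":0,"ax":0,"ay":0,"az":0,"jaw":0},{"tx":-3.32,"ty":-3.53,"tz":0,"ax":0,"ay":0,"az":0,"jaw":0},{"tx":-3.32,"ty":-3.53,"tz":0,"ax":0,"ay":0,"az":0,"jaw":0},{"tx":-3.32,"ty":-3.53,"tz":0,"ax":0,"ay":0,"az":0,"jaw":0},{"tx":-3.32,"ty":-3.53,"tz":0,"ax":0,"ay":0,"az":0,"jaw":0},{"tx":-3.32,"ty":-3.53,"tz":0,"ax":0,"ay":0,"az":0,"jaw":0}]'
```

```text
t: 2.15
ee_pos: [366.9, -301.9, 222.9]
orientation: [2.634, -1.713, 0.001]
ft_force: [0.3, -0.2, 0.0]
width: 31.7
```

```bash
python3 -m inch '[{"tx":-3.32,"ty":-3.53,"tz":0,"ax":0,"ay":0,"az":0,"jaw":0},{"tx":-3.32,"ty":-3.53,"tz":0,"ax":0,"ay":0,"az":0,"jaw":0},{"tx":-3.32,"ty":-3.53,"tz":0,"ax":0,"ay":0,"az":0,"jaw":0},{"tx":-3.32,"ty":-3.53,"tz":0,"ax":0,"ay":0,"az":0,"jaw":0},{"tx":-3.32,"ty":-3.53,"tz":0,"ax":0,"ay":0,"az":0,"jaw":0},{"tx":-3.32,"ty":-3.53,"tz":0,"ax":0,"ay":0,"az":0,"jaw":0},{"tx":0,"ty":0,"tz":2,"ax":0,"ay":0,"az":10.3,"jaw":0},{"tx":0,"ty":0,"tz":3,"ax":0,"ay":0,"az":10.3,"jaw":0},{"tx":0,"ty":0,"tz":3,"ax":0,"ay":0,"az":10.3,"jaw":0},{"tx":0,"ty":0,"tz":2,"ax":0,"ay":0,"az":0,"jaw":0},{"tx":0,"ty":0,"tz":0,"ax":0,"ay":0,"az":0,"jaw":0}]'
python3 -c "
from h import *; rel(480,-35)
im,d=viewer.get_image('scene'); cv2.imwrite('pics/b.png',cv2.resize(im[120:300,270:510],None,fx=3,fy=3)[:,:,::-1])"
```

```text
t: 3.52
ee_pos: [478.1, -35.1, 121.6]
orientation: [2.081, -2.35, -0.003]
ft_force: [-0.2, -0.0, 0.7]
width: 0.4
t 3.525 p [478.1 -35.1 121.6] F [-0.2 -0.   0.7] w 0.435923158634768 tool cm [-0.03 -0.18 -0.  ] xax [-0.121 -0.993  0.   ] z [-0.003  0.    -1.   ] q [-0.1   0.37  2.02 -0.    0.76  1.59]
```

View pics/b.png

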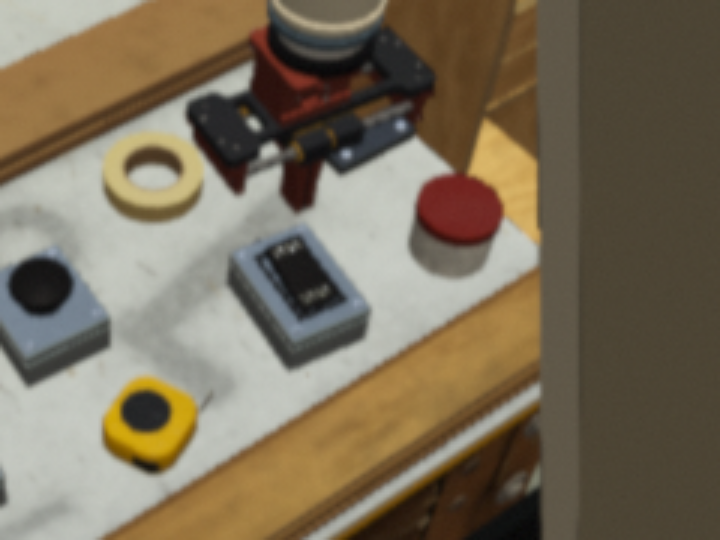

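The closed fingers hang over the raised end of the rocker, with the tips at crop (298,200). I'm going down now.

```bash
python3 -m inch '[{"tx":0,"ty":-0.2,"tz":2.5,"ax":0,"ay":0,"az":0,"jaw":0},{"tx":0,"ty":0,"tz":2.5,"ax":0,"ay":0,"az":0,"jaw":0},{"tx":0,"ty":0,"tz":0.7,"ax":0,"ay":0,"az":0,"jaw":0},{"tx":0,"ty":0,"tz":0.4,"ax":0,"ay":0,"az":0,"jaw":0},{"tx":0,"ty":0,"tz":0.3,"ax":0,"ay":0,"az":0,"jaw":0},{"tx":0,"ty":0,"tz":0.3,"ax":0,"ay":0,"az":0,"jaw":0},{"tx":0,"ty":0,"tz":0,"ax":0,"ay":0,"az":0,"jaw":0}]'
```

```text
t: 4.45
ee_pos: [482.6, -35.6, 56.4]
orientation: [-2.081, 2.351, -0.003]
ft_force: [3.9, -0.6, 4.4]
width: 0.5
```

```bash
for i in 1; do python3 -m inch '[{"tx":0,"ty":0,"tz":0.2,"ax":0,"ay":0,"az":0,"jaw":0},{"tx":0,"ty":0,"tz":0,"ax":0,"ay":0,"az":0,"jaw":0}]'; python3 -m inch '[{"tx":0,"ty":0,"tz":0.15,"ax":0,"ay":0,"az":0,"jaw":0},{"tx":0,"ty":0,"tz":0,"ax":0,"ay":0,"az":0,"jaw":0}]'; done
```

```text
t: 4.7
ee_pos: [482.6, -35.6, 54.3]
orientation: [-2.081, 2.351, -0.003]
ft_force: [5.3, -0.8, 4.8]
width: 0.4
t: 4.95
ee_pos: [482.8, -35.6, 53.0]
orientation: [-2.081, 2.351, -0.004]
ft_force: [4.9, -0.4, 7.7]
width: 0.8
```

```bash
python3 -m inch '[{"tx":0,"ty":0,"tz":0.1,"ax":0,"ay":0,"az":0,"jaw":0},{"tx":0,"ty":0,"tz":0,"ax":0,"ay":0,"az":0,"jaw":0}]'; python3 -m inch '[{"tx":0,"ty":0,"tz":0.1,"ax":0,"ay":0,"az":0,"jaw":0},{"tx":0,"ty":0,"tz":0,"ax":0,"ay":0,"az":0,"jaw":0}]'
```

```text
t: 5.2
ee_pos: [482.9, -35.6, 52.6]
orientation: [-2.081, 2.35, -0.004]
ft_force: [4.0, -1.0, 17.0]
width: 0.8
t: 5.45
ee_pos: [483.0, -35.6, 52.3]
orientation: [-2.081, 2.35, -0.004]
ft_force: [0.5, 0.2, 26.5]
width: 0.7
```

```bash
python3 -m inch '[{"tx":0,"ty":0,"tz":-1,"ax":0,"ay":0,"az":0,"jaw":0},{"tx":0,"ty":0,"tz":-3,"ax":0,"ay":0,"az":0,"jaw":0},{"tx":0,"ty":0,"tz":-3,"ax":0,"ay":0,"az":-10.3,"jaw":0},{"tx":0,"ty":0,"tz":-1,"ax":0,"ay":0,"az":-10.3,"jaw":0},{"tx":0,"ty":0,"tz":0,"ax":0,"ay":0,"az":-10.3,"jaw":0},{"tx":-3.2,"ty":-1.45,"tz":0,"ax":0,"ay":0,"az":0,"jaw":0},{"tx":-3.2,"ty":-1.45,"tz":0,"ax":0,"ay":0,"az":0,"jaw":0},{"tx":-3.2,"ty":-1.45,"tz":0,"ax":0,"ay":0,"az":0,"jaw":0},{"tx":-3.2,"ty":-1.45,"tz":0,"ax":0,"ay":0,"az":0,"jaw":0},{"tx":0,"ty":0,"tz":0,"ax":0,"ay":0,"az":0,"jaw":0}]'
python3 - <<'E'
from h import *; rel(487,293)
for cam in("top","scene"):
    im,d=viewer.get_image(cam)
    if cam=="scene": cv2.imwrite('pics/c.png',cv2.resize(im[120:320,200:440],None,fx=3,fy=3)[:,:,::-1])
    for r in masks_of(cam,"rocker_raised_end")[:2]:
        P=pts(cam,r["pixels"],d)
        if len(P)<50: continue
        k=(P[:,:2]-[456,-32])@[.992,-.125]
        print(cam,r["score"],P.mean(0),np.polyfit(k,P[:,2],1))
    for r in masks_of(cam,"latch_top")[:1]: print(cam,r["score"],np.median(pts(cam,r["pixels"],d),0))
E
```

```text
t: 6.7
ee_pos: [480.6, 106.5, 129.6]
orientation: [2.635, -1.707, -0.004]
ft_force: [0.4, -0.5, -0.0]
width: 0.4
t 6.7 p [480.6 106.5 129.6] F [ 0.4 -0.5 -0. ] w 0.40807248797712575 tool cm [-1.676e+01 -8.210e+00 -1.000e-02] xax [ 0.409 -0.913 -0.001] z [-0.003 -0.    -1.   ] q [0.19 0.37 1.98 0.   0.79 1.34]
top 0.68 [461.50441838 -39.77070181  64.79960493] [-1.65799776 75.46338354]
top 0.34 [463.18077653 -50.92738283  49.82064615] [-0.29743967 52.64312649]
top 0.53 [487.71571493 291.57496652  60.60549444]
scene 0.58 [451.82300271 -31.08775257  57.33867948] [-0.20669191 56.45866548]
scene 0.73 [483.20384883 293.21523064  59.91152755]
```

View pics/c.png

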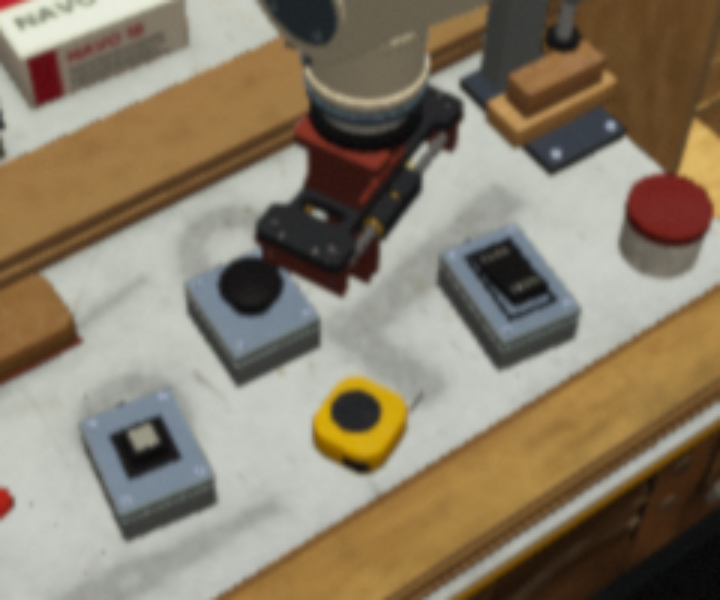

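The rocker now lies with its far end down and near end up. Its slope went from +0.20 to −0.21, which is the symmetric full throw. The latch key at crop (143,440) is untouched. Next is the latch.

```bash
python3 -m inch '[{"tx":-4.2,"ty":-2.05,"tz":0,"ax":0,"ay":0,"az":0,"jaw":0},{"tx":-4.2,"ty":-2.05,"tz":0,"ax":0,"ay":0,"az":0,"jaw":0},{"tx":-4.2,"ty":-2.05,"tz":0,"ax":0,"ay":0,"az":0,"jaw":0},{"tx":-4.15,"ty":-2.05,"tz":0,"ax":0,"ay":0,"az":0,"jaw":0},{"tx":0,"ty":0,"tz":2.5,"ax":0,"ay":0,"az":0,"jaw":0},{"tx":0,"ty":0,"tz":2.5,"ax":0,"ay":0,"az":0,"jaw":0},{"tx":0,"ty":0,"tz":0,"ax":0,"ay":0,"az":0,"jaw":0}]'
python3 - <<'E'
from h import *; rel(486,292.5)
im,d=viewer.get_image("scene"); cv2.imwrite('pics/d.png',cv2.resize(im[190:330,180:340],None,fx=4,fy=4)[:,:,::-1])
E
```

```text
t: 7.88
ee_pos: [488.0, 290.1, 78.5]
orientation: [2.63, -1.712, -0.003]
ft_force: [-0.1, 0.2, 0.5]
width: 0.6
t 7.875 p [488.  290.1  78.5] F [-0.1  0.2  0.5] w 0.6029626447590721 tool cm [-0.3   0.08  0.  ] xax [ 0.405 -0.914  0.   ] z [-0.004 -0.002 -1.   ] q [0.52 0.55 1.84 0.   0.76 1.67]
```

View pics/d.png

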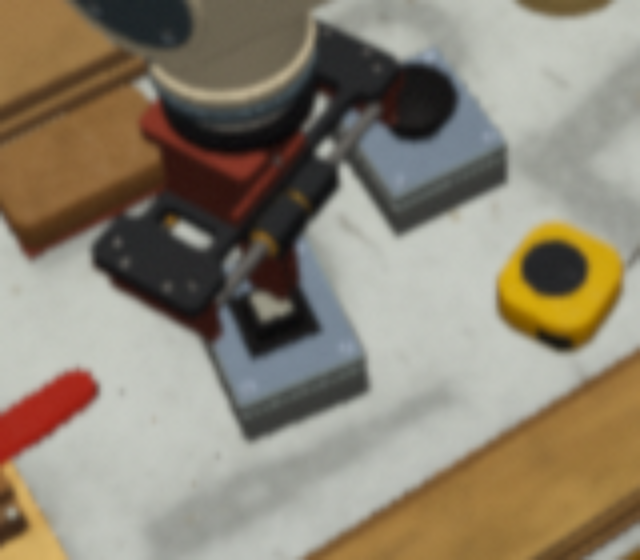

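The shut fingertips are just above the key at crop (272,300), and nothing is touching. I'm pressing it in steps.

```bash
python3 -m inch '[{"tx":-0.2,"ty":0.1,"tz":1.3,"ax":0,"ay":0,"az":0,"jaw":0},{"tx":0,"ty":0,"tz":0.5,"ax":0,"ay":0,"az":0,"jaw":0},{"tx":0,"ty":0,"tz":0.4,"ax":0,"ay":0,"az":0,"jaw":0},{"tx":0,"ty":0,"tz":0.3,"ax":0,"ay":0,"az":0,"jaw":0},{"tx":0,"ty":0,"tz":0,"ax":0,"ay":0,"az":0,"jaw":0}]'; python3 -m inch '[{"tx":0,"ty":0,"tz":0.2,"ax":0,"ay":0,"az":0,"jaw":0},{"tx":0,"ty":0,"tz":0,"ax":0,"ay":0,"az":0,"jaw":0}]'; python3 -m inch '[{"tx":0,"ty":0,"tz":0.1,"ax":0,"ay":0,"az":0,"jaw":0},{"tx":0,"ty":0,"tz":0,"ax":0,"ay":0,"az":0,"jaw":0}]'
```

```text
t: 8.55
ee_pos: [487.5, 292.9, 55.1]
orientation: [-2.634, 1.712, -0.0]
ft_force: [-0.2, 0.1, 0.4]
width: 0.4
t: 8.8
ee_pos: [487.6, 293.0, 53.2]
orientation: [-2.634, 1.712, -0.0]
ft_force: [0.6, -0.4, 0.4]
width: 0.4
t: 9.05
ee_pos: [487.6, 293.0, 52.4]
orientation: [-2.634, 1.712, -0.0]
ft_force: [-0.2, -0.8, 2.9]
width: 0.4
```

```bash
python3 -m inch '[{"tx":0,"ty":0,"tz":0.1,"ax":0,"ay":0,"az":0,"jaw":0},{"tx":0,"ty":0,"tz":0,"ax":0,"ay":0,"az":0,"jaw":0}]'; python3 -m inch '[{"tx":0,"ty":0,"tz":0.1,"ax":0,"ay":0,"az":0,"jaw":0},{"tx":0,"ty":0,"tz":0,"ax":0,"ay":0,"az":0,"jaw":0}]'
```

```text
t: 9.3
ee_pos: [487.6, 293.0, 52.2]
orientation: [-2.633, 1.712, -0.0]
ft_force: [-2.7, -2.1, 12.8]
width: 0.4
t: 9.55
ee_pos: [487.7, 293.0, 52.1]
orientation: [-2.633, 1.712, -0.001]
ft_force: [-5.2, -3.2, 21.6]
width: 0.1
```

The hard stop came at 52 mm, as specified. I'm retreating and moving over to the mushroom button.

```bash
python3 -m inch '[{"tx":0,"ty":0,"tz":-1,"ax":0,"ay":0,"az":0,"jaw":0},{"tx":0,"ty":0,"tz":-3,"ax":0,"ay":0,"az":0,"jaw":0},{"tx":0,"ty":0,"tz":-3,"ax":0,"ay":0,"az":0,"jaw":0},{"tx":4,"ty":-0.2,"tz":0,"ax":0,"ay":0,"az":0,"jaw":0},{"tx":4,"ty":-0.2,"tz":0,"ax":0,"ay":0,"az":0,"jaw":0},{"tx":4,"ty":-0.2,"tz":0,"ax":0,"ay":0,"az":0,"jaw":0},{"tx":3.7,"ty":-0.1,"tz":0,"ax":0,"ay":0,"az":0,"jaw":0},{"tx":0,"ty":0,"tz":0,"ax":0,"ay":0,"az":0,"jaw":0}]'
python3 - <<'E'
from h import *; rel(558,152)
for cam in("top","scene"):
    im,d=viewer.get_image(cam)
    if cam=="scene": cv2.imwrite('pics/e.png',cv2.resize(im[150:320,200:440],None,fx=3,fy=3)[:,:,::-1])
    for n in("latch_top","palm_top"):
      for r in masks_of(cam,n)[:2]: print(cam,n,r["score"],np.median(pts(cam,r["pixels"],d),0))
E
```

```text
t: 10.55
ee_pos: [558.4, 150.3, 120.1]
orientation: [-2.631, 1.717, -0.0]
ft_force: [-0.2, 0.3, -0.1]
width: 0.6
t 10.55 p [558.4 150.3 120.1] F [-0.2  0.3 -0.1] w 0.6294062279831819 tool cm [-0.17 -0.03 -0.  ] xax [ 0.403 -0.915  0.   ] z [ 0. -0. -1.] q [ 0.24  0.49  1.8  -0.    0.85  1.4 ]
scene latch_top 0.44 [485.21198725 292.13813592  51.36909289]
scene palm_top 0.75 [555.53620767 152.21785441  70.89785708]
scene palm_top 0.51 [473.39170949 295.55168781  44.41519903]
```

View pics/e.png

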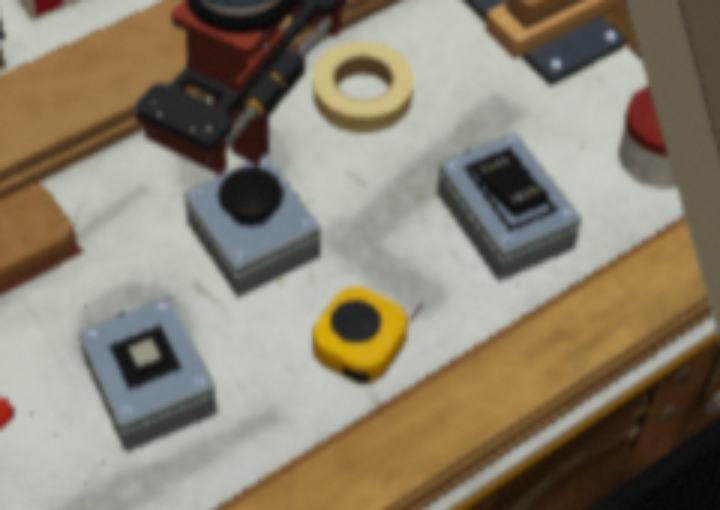

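The latch key at crop (145,352) sits lower. Depth puts it at 51.4 mm, down from 60, so it is fully in. The rocker is still thrown, and the fingers are above the mushroom at (250,195). I'm pressing it now.

```bash
python3 -m inch '[{"tx":-0.15,"ty":0,"tz":2.5,"ax":0,"ay":0,"az":0,"jaw":0},{"tx":0,"ty":0,"tz":1.8,"ax":0,"ay":0,"az":0,"jaw":0},{"tx":0,"ty":0,"tz":0.5,"ax":0,"ay":0,"az":0,"jaw":0},{"tx":0,"ty":0,"tz":0.4,"ax":0,"ay":0,"az":0,"jaw":0},{"tx":0,"ty":0,"tz":0.4,"ax":0,"ay":0,"az":0,"jaw":0},{"tx":0,"ty":0,"tz":0,"ax":0,"ay":0,"az":0,"jaw":0}]'; python3 -m inch '[{"tx":0,"ty":0,"tz":0.2,"ax":0,"ay":0,"az":0,"jaw":0},{"tx":0,"ty":0,"tz":0,"ax":0,"ay":0,"az":0,"jaw":0}]'
```

```text
t: 11.6
ee_pos: [556.4, 153.8, 64.6]
orientation: [2.633, -1.712, -0.002]
ft_force: [-4.9, 1.5, 6.7]
width: 0.6
t: 11.85
ee_pos: [556.4, 153.8, 63.0]
orientation: [2.633, -1.713, -0.001]
ft_force: [-5.6, 0.6, 7.9]
width: 1.0
```

```bash
python3 -m inch '[{"tx":0,"ty":0,"tz":0.1,"ax":0,"ay":0,"az":0,"jaw":0},{"tx":0,"ty":0,"tz":0,"ax":0,"ay":0,"az":0,"jaw":0}]'; python3 -m inch '[{"tx":0,"ty":0,"tz":0.1,"ax":0,"ay":0,"az":0,"jaw":0},{"tx":0,"ty":0,"tz":0,"ax":0,"ay":0,"az":0,"jaw":0}]'
```

```text
t: 12.1
ee_pos: [556.5, 153.8, 62.9]
orientation: [2.634, -1.713, -0.001]
ft_force: [-8.0, 0.8, 16.2]
width: 0.4
t: 12.35
ee_pos: [556.6, 153.9, 62.8]
orientation: [-2.634, 1.713, 0.001]
ft_force: [-11.3, -0.4, 24.7]
width: 0.3
```

The button is on its hard stop at 63 mm, with about 25 N on the fingertips. One last check of everything.

Run:
```python
from h import *; rel(558,152)
for cam in("top","scene"):
    im,d=viewer.get_image(cam)
    if cam=="scene": cv2.imwrite('pics/f.png',cv2.resize(im[70:310,190:450],None,fx=2.5,fy=2.5)[:,:,::-1])
    for n in("tape_measure","masking_tape","nail_tin","sanding_block","latch_top"):
      for r in masks_of(cam,n)[:1]: print(cam,n,round(r["score"],2),np.median(pts(cam,r["pixels"],d),0).round())
```

```text
t 12.35 p [556.6 153.9  62.8] F [-11.3  -0.4  24.7] w 0.2656207429553245 tool cm [ 0.23 -0.06 -0.  ] xax [ 0.406 -0.914 -0.001] z [-0.  0. -1.] q [0.25 0.58 1.82 0.   0.74 1.4 ]
top masking_tape 0.89 [634. -10.  25.]
top nail_tin 0.64 [ 433. -182.   59.]
top sanding_block 0.63 [658. 345.  33.]
scene tape_measure 0.97 [421. 142.  31.]
scene masking_tape 0.61 [623. -22.  24.]
scene sanding_block 0.94 [647. 333.  32.]
scene latch_top 0.53 [485. 293.  52.]
```

View pics/f.png

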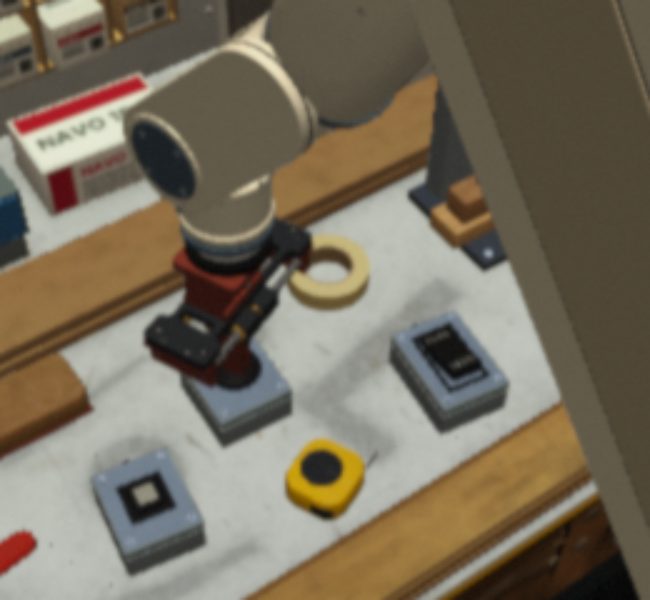

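The fingers hold the mushroom down at crop (237,370), the latch is in, and the rocker is thrown. The loose things are where they were; the small shifts in their numbers come from the arm hiding part of them. The ram itself is hidden behind the arm.

```bash
python3 -c "from workcell import ctrl; print(ctrl.close_job())"
```

```text
the job is handed in; nothing more can be done
None
```

I worked the three controls in the order asked and handed the job in at about 13 s, with the closed fingertips still holding the mushroom button down.

- **Rocker:** I pushed its raised end down to the hard stop, where the force rose to 26 N. Its measured slope then went from +0.20 to about −0.21 in the scene camera. The top camera's reading was spoiled because the arm was in the way.
- **Latch key:** it reached its hard stop at 52 mm with 22 N. The camera afterwards read its top at 51–52 mm, against 60–61 mm at the start.
- **Mushroom button:** it is held on its hard stop at 62.8 mm (63 mm expected), with about 25 N downward and 11 N sideways on the fingertips.
- **Loose things:** in the last pictures they stand where they were to within about a centimetre. The exception is the top camera's sanding block reading, 19 mm off, though the scene camera has it unmoved. I put these shifts down to the arm hiding part of them.
- **Not seen:** the ram was hidden behind the arm in the last picture, so I did not see the clamp foot on the boards. I inferred it from the button being fully down.

The first move command was refused because its rows left out some fields. Nothing moved, and I sent it again with every field filled in.

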